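# Refit the shaft retaining clip on a sample rotator

## Robot

A 6-joint arm with a two-finger parallel gripper is mounted at the origin on the work surface. World frame = base frame: x ahead of the robot, y to its left, z up, the work surface at z = 0. Lengths are in mm, angles in rad, forces in N, time in s.
With the tool pointing down it reaches from about 300 to 850 mm from the base axis. Payload 5.4 kg.
Tool frame: the origin (TCP) lies midway between the tips of the shut fingers; the grasp point (between the pads) lies 19 mm behind it; z points along the fingers, y is the line along which they close (so a half turn about z gives the same grasp; the last joint's range is limited). The gripper opens to 85 mm and grips with 20 to 120 N. Pads are 22 mm wide; open, the fingers measure 114 mm over their backs; the gripper's body (76 mm by 85 mm) begins 54 mm behind the grasp point. The pads swing forward as they close: fully open they stand 13 mm farther back than shut.
Start: joints at [-1.328, 0.158, 1.597, -0, 1.386, -0.21], TCP at [251.529, -517.049, 231.299] pointing down, gripper open.
Joint ranges: [-2.91, 2.91], [-0.94, 2.29], [0.18, 2.7], [-1.29, 4.43], [0.17, 2.64], [-3, 3]. Speed limits (rad/s): [2.57, 2.57, 3.14, 3.14, 3.14, 3.14].

## Interface

Orientations are given as a rotation vector (axis times angle).
In Python, from plant import get_state, capture, finish_job, spot_in, pinpoint gives the robot as it stands.
- The arm moves only by the tool jog_arm, never from a script. Its arguments are lists of equal length, an entry for each row: "offset": the shift along the tool's x, y, z as a fraction of full scale, a list of three; "twist": the turn, a rotation vector about the tool's x, y, z as a fraction of full scale, a list of three. A call has 1 to 20 rows; each row is the pose to reach, as a shift and turn from the pose commanded when the call began, along the tool's axes at that moment; what a row does not reach only later rows make up. Full scale, the value 1, is 300 mm for a shift and 60 degrees for a turn. A row lasts 1/12 s, in which the tool goes at most 41.7 mm and 7.16 degrees, less where a joint would pass 70% of its speed; a pose out of reach is approached as far as the arm can. A call with a number of a shift or a turn outside -1 to 1 is refused whole. A call with a gripper value outside its range is refused whole. "claw" is the opening, from -1 (shut) to 1 (fully open), set as the call begins (left out, the last holds). The fingers move at their own pace and stop on an object; the grip force is fixed at half the most. Time passes only in rows, so rows that repeat a pose let the fingers close. It gives the time, the measured TCP pose, the force, the opening and the grip force at its end, in the units of the state.
- get_state(): the state, without advancing time (a new reading comes with each control period).
- capture(name): name is "scene" or "top" or "wrist"; returns a dict with "color" (420x560x3 uint8, red, green, blue), "depth" (420x560 float32, mm along the optical axis (not along the pixel's ray), 0 where there is no reading), "mtx" (3x3 intrinsics, pixels), "xyz" and "attitude" of the camera in the world. Camera axes: x right, y up, looking along -z (the intrinsics and any distortion apply to the point x, -y, -z); pixel columns grow to the right and rows downward; lengths in mm; the calibration is good to about 2 mm. A picture is of the moment at which its call begins.
- finish_job(): hands the job in; it is judged then, once.
Trained networks look in the newest picture that a camera, given by its name, has taken for a name from the list of things; names that differ only in an ending like _2 or _b are one class to them, and where a whole thing is asked for, a point or a joint stands for the part that bears it (a point fixed in the world has none). Each returns a list of dicts, best first, with "score" (0 to 1); they miss things now and then, are a little off and sometimes report something else, mostly with a low value. They report only what shows in the picture. A call takes as long as a camera call.
- spot_in(camera, target): "location" ([x, y, z] in mm, in world coordinates, good to about 4 mm: the middle of the surface that is visible of it).
- pinpoint(camera, target): "location" ([x, y, z] in mm, in world coordinates, good to about 4 mm: a listed point, or the origin of a listed thing).
The state is a dict: "time": time; "joint_pos": joint angles; "qd": joint speeds; "tau": joint torques, N m; "tcp_pos": TCP position; "tool_rot": TCP orientation; "contact_force": force on the tool from outside, world axes, zero at the start; "ft_torque": the same for the moment, N m; "grip_width": finger opening in mm; "grip_force": force on a finger pad.
Only numpy, scipy, OpenCV 4.12 (cv2) and the standard library are available. Lean on these libraries where they do the work, as an engineer would, in place of code of your own. Each camera call takes 0.05 s, during which the arm holds its last target. There are 200 camera calls.

## Task

Slide the square white guard sleeve off the open end of the rotator's shaft and set it down gently on the bench. Then take the steel spring clip out of its holder and press it down, mouth first, into the groove round the shaft until it snaps fully home, without forcing it; leave it there and let go, with the bottle, jar and vessel undisturbed.

Things in the scene. Friction and masses are not known exactly. Their poses are not given: they have to be found in the camera images.
- rotator: Sample rotator, fixed to the bench: cream box 120 (x) x 140 (y) mm, top 138 mm up. Origin: centre of its underside, on the bench. z up; its level x axis points along the shaft to the open end. Its +x face carries a fixed grey wheel, 68 mm diameter, outer face 86 mm from the origin. Out of it comes the level stainless shaft, 18 mm diameter, axis 105 mm above the bench.
- shaft_root (a point): On the shaft's axis, in the wheel's outer face; axes as the rotator's. The shaft is set in or out in its chuck (stiff: holds 40 N), so the groove's middle lies anywhere 26 to 52 mm from here along +x, the open end 40 mm beyond it. Groove: 8 mm wide, core 12 mm diameter; the sleeve may hide it at first. Find it by eye or touch.
- sleeve: White guard sleeve, loose on the shaft: 30 x 30 mm square outside, 36 mm long along its x (the shaft's direction), about 60 g, square through-bore 21 mm. Origin at its centre, which hangs 1.5 mm below the shaft's axis. Its flat sides stand upright, 30 mm apart in its y.
- clip_holder: Grey block 50 x 50 x 20 mm, fixed to the bench. Origin: centre of its underside. In its top is one pocket, 6.5 mm (its x) x 28 mm (its y) and 14 mm deep, in which the clip stands.
- clip: Steel spring clip, 50 g: a fork, mouth down (-z), finger tab on top. Origin: centre of its bore, on the shaft's axis when seated (within 1 mm). x lies along the shaft, either way round. Fork 5 mm thick (x), 26 wide (y), feet 8.4 mm below the origin on the pocket's floor (origin about 15 mm above the bench). Two spring arms with lips of 2.5 mm radius, 6 mm either side, 6 mm below the origin.
- clip_tab (a point): Grip point on the clip's upright tab, 34 mm above the clip's origin, axes as the clip's. Tab 16 mm wide in y, 8 mm thick in x, from 13 to 46 mm above the origin. How it seats: lowered on the groove the lips meet the core with the clip's origin 12 mm above the shaft's axis; about 10 to 20 N then spreads the arms and it snaps home. On the full shaft they meet 16 mm above and cannot pass.
- reagent_jar: Bystander: clear glass jar with a blue lid, 60 mm diameter, 60 mm tall. Origin: centre of its base.
- amber_bottle: Bystander: amber glass bottle with a black cap, 64 mm diameter, 150 mm tall. Origin: centre of its base.
- ptfe_vessel: Bystander: white capped vessel, 38 mm diameter, 70 mm tall. Origin: centre of its base.

How it is judged:
By the outcome, as a careful person would: the job done as asked, in the order asked, and still so for the second after the job is handed in, with the robot touching nothing.
It also fails if it takes over 54 s, if anything falls off the work surface, if the arm or the gripper's body presses on something with over 40 N, if the wrist force passes 120 N, or if a joint passes its speed limit or range.

## Working session

There is one attempt and no reset: what is moved stays moved. The work goes in short steps, Python scripts to look and compute and a tool call to move; the robot and the scene stay as the last step left them, time stands still between calls to the robot, and variables do not carry over. Pictures are saved under pics/ and viewed, at most 10 in all, crops included, and the job is handed in when it is done.

Besides the shell and the picture viewer there is one more tool, called in YAML: its name, and indented under it one key for each argument. jog_arm: Moves the arm, as the interface text tells. Its arguments: {"type":"object","properties":{"offset":{"type":"array","items":{"type":"array","items":{"type":"number"}}},"twist":{"type":"array","items":{"type":"array","items":{"type":"number"}}},"claw":{"type":"number"}},"required":["offset","twist"]}

```bash
ls; mkdir -p pics
cat > h.py <<'E'
import numpy as np, cv2
from scipy.spatial.transform import Rotation as R
from plant import get_state, capture, finish_job, spot_in, pinpoint
def rot(a):
    a=np.array(a,float)
    return a if a.shape==(3,3) else (R.from_rotvec(a).as_matrix() if a.shape==(3,) else R.from_quat(a).as_matrix())
def cloud(c):
    d=c["depth"];h,w=d.shape;K=c["mtx"]
    u,v=np.meshgrid(np.arange(w),np.arange(h))
    P=np.stack([(u-K[0][2])/K[0][0]*d,-(v-K[1][2])/K[1][1]*d,-d],-1)
    P=P@rot(c["attitude"]).T+np.array(c["xyz"]); P[d==0]=np.nan
    return P
def save(c,n): cv2.imwrite(f"pics/{n}.png",cv2.cvtColor(c["color"],cv2.COLOR_RGB2BGR))
E
python3 - <<'E'
from h import *
np.set_printoptions(precision=1,suppress=True)
s=get_state();print(s)
ims=[]
for cam in ["scene","top"]:
    c=capture(cam);ims.append(c["color"]);print(cam,c["xyz"],c["attitude"],c["mtx"])
    for t in ["rotator","shaft_root","sleeve","clip_holder","clip","clip_tab","reagent_jar","amber_bottle","ptfe_vessel"]:
        print(t,[(np.round(r["location"],1).tolist(),round(r["score"],2)) for r in pinpoint(cam,t)[:2]])
    np.save(cam+".npy",c,allow_pickle=True)
for n,i in zip("st",ims): cv2.imwrite(f"pics/{n}0.png",i[...,::-1])
E
```

```text
pics
{'time': 0.0, 'joint_pos': array([-1.3,  0.2,  1.6,  0. ,  1.4, -0.2]), 'qd': array([ 0., -0.,  0., -0., -0., -0.]), 'tau': array([ -0. , -39.6, -33.1,  -0. ,   0. ,   0. ]), 'tcp_pos': array([ 251.4, -516.4,  230.3]), 'tool_rot': array([-3.1, -0.7,  0. ]), 'contact_force': array([-0. , -0.7,  0.2]), 'ft_torque': array([-0., -0.,  0.]), 'grip_force': 0.0, 'grip_width': 85.35815468569552}
scene [1243.2  149.2  625.3] [0.6 0.8 1.7] [[408.5   0.  281.7]
 [  0.  408.5 204. ]
 [  0.    0.    1. ]]
rotator [([517.5, 152.0, -4.4], 0.68)]
shaft_root [([537.7, 72.9, 105.5], 0.76)]
sleeve [([549.3, 42.7, 107.6], 0.89)]
clip_holder [([493.9, -275.8, -1.5], 0.75)]
clip [([498.3, -274.6, 15.1], 0.56)]
clip_tab [([497.6, -273.5, 49.8], 0.58)]
reagent_jar [([691.1, -327.1, 0.7], 0.79)]
amber_bottle [([631.8, 365.1, -0.4], 0.57)]
ptfe_vessel [([743.4, 4.1, -2.1], 0.9)]
top [ 514.    34.3 1166.7] [ 0.  -0.1 -1.6] [[408.9   0.  280.7]
 [  0.  408.9 213.2]
 [  0.    0.    1. ]]
rotator [([515.2, 155.5, 2.3], 0.65)]
shaft_root [([536.7, 70.1, 107.2], 0.58)]
sleeve [([547.9, 38.7, 104.4], 0.54)]
clip_holder [([500.1, -275.1, 3.0], 0.65), ([686.2, -331.4, 1.6], 0.64)]
clip [([495.6, -272.9, 15.1], 0.52), ([496.7, -275.0, 50.2], 0.51)]
clip_tab [([493.7, -275.0, 49.4], 0.53)]
reagent_jar [([689.2, -325.9, 0.5], 0.84), ([537.0, 71.4, 106.1], 0.5)]
amber_bottle [([630.4, 365.7, 2.2], 0.72)]
ptfe_vessel [([740.7, 0.9, -0.5], 0.48)]
```

View pics/s0.png

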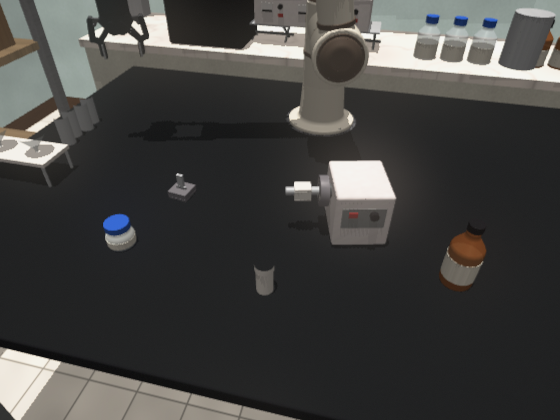

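View pics/t0.png

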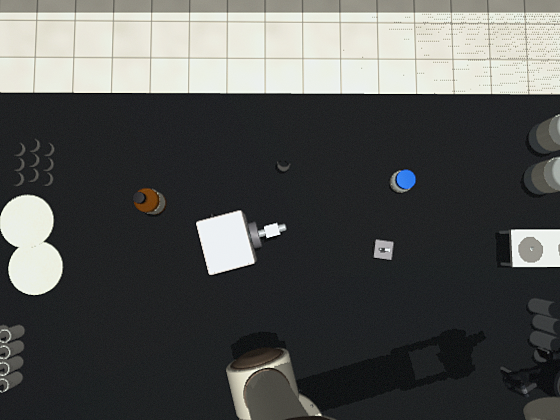

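Run:
```python
from h import *
np.set_printoptions(precision=2,suppress=True)
for n in ["top","scene"]:
    c=np.load(n+".npy",allow_pickle=True).item();P=cloud(c).reshape(-1,3)
    def rect(m,name):
        q=P[m]; 
        if len(q)<10: print(name,len(q));return
        r=cv2.minAreaRect(q[:,:2].astype(np.float32));print(n,name,len(q),np.round(r[0],1),np.round(r[1],1),round(r[2],1),"z",np.median(q[:,2]).round(1))
    x,y,z=P.T
    rect((z>132)&(z<144)&(abs(x-515)<120)&(abs(y-150)<120),"boxtop")
    m=(z>85)&(z<130)&(x>500)&(x<640)&(y<66)&(y>-60);rect(m,"shaft+sleeve")
    m=(z>108)&(z<125)&(x>500)&(x<640)&(y<66)&(y>-60);rect(m,"upper")
    rect((abs(x-496)<40)&(abs(y+275)<40)&(z>14)&(z<24),"holder")
    rect((abs(x-496)<40)&(abs(y+275)<40)&(z>30)&(z<70),"tab")
```

```text
top boxtop 2741 [521.7 143.6] [139.5 145.4] 14.6 z 138.1
top shaft+sleeve 246 [546.5  42. ] [36.9 80.7] 33.4 z 117.7
top upper 238 [546.5  42. ] [36.9 80.7] 33.4 z 117.8
top holder 284 [ 497.5 -273.6] [51.4 49.5] 81.8 z 20.3
top tab 27 [ 497.2 -272.6] [15.1  7.8] 77.0 z 58.7
scene boxtop 2357 [522.6 141.7] [144.3 145.1] 15.8 z 137.7
scene shaft+sleeve 457 [547.9  41. ] [39.3 79.7] 32.8 z 112.1
scene upper 288 [547.4  40.9] [38.3 79.4] 32.8 z 117.1
scene holder 247 [ 498.  -275.1] [52.1 51.2] 82.8 z 20.0
scene tab 83 [ 498.9 -274.8] [18.3 10.6] 88.2 z 47.0
```

Scene view: sleeve at (303,190), shaft tip at (287,190), clip and holder at (180,187), vessel at (264,277), bottle at (462,260), jar at (119,232). Top view: sleeve at (272,230), clip and holder at (384,249). The network positions agree with both. Shaft yaw is about -75°.

```bash
cat >> h.py <<'E'
def down(yaw_y):  # tool down, tool y axis at given yaw (deg)
    a=np.radians(yaw_y); y=np.array([np.cos(a),np.sin(a),0]); z=np.array([0,0,-1.]); return np.stack([np.cross(y,z),y,z],1)
def plan(p,yaw=None,tag=""):
    s=get_state();A=rot(s["tool_rot"]);best=None
    d=A.T@(np.array(p)-s["tcp_pos"])
    ys=np.degrees(np.arctan2(A[1,1],A[0,1])); tw=np.zeros(3)
    if yaw is not None:
        tw=min((R.from_matrix(A.T@down(w)).as_rotvec() for w in (yaw,yaw+180)),key=np.linalg.norm)
    n=max(np.linalg.norm(d)/41.7,np.degrees(np.linalg.norm(tw))/7.16)
    print(tag,"tcp",np.round(s["tcp_pos"],1),"yaw_y",round(ys,2),"tilt",np.round(A[:,2],4),"q6",round(s["joint_pos"][5],2),"F",np.round(s["contact_force"],1),"w",round(s["grip_width"],1),"t",round(s["time"],2),
     "\n offset",np.round(d/300,4),"twist",np.round(tw/np.radians(60),4),"rows",round(n,1))
E
python3 -c "
from h import *
plan([547,40,300],15)"
```

```text
tcp [ 251.5 -517.1  231.3] yaw_y -64.06 tilt [-0.  0. -1.] q6 -0.21 F [-0.7 -0.3 -0.2] w 85.5 t 1.0 
 offset [ 1.698  -1.2389 -0.229 ] twist [-0.     -0.     -1.3176] rows 15.2
```

jog_arm:
  offset:
    - [0.85,-0.62,-0.23]
    - [0.85,-0.62,-0.23]
    - [0.85,-0.62,-0.23]
    - [0.85,-0.62,-0.23]
    - [0.85,-0.62,-0.23]
    - [0.85,-0.62,-0.23]
    - [0.85,-0.62,-0.23]
    - [0.85,-0.62,-0.23]
    - [0.85,-0.62,-0.23]
    - [0.85,-0.62,-0.23]
  twist:
    - [0,0,-0.66]
    - [0,0,-0.66]
    - [0,0,-0.66]
    - [0,0,-0.66]
    - [0,0,-0.66]
    - [0,0,-0.66]
    - [0,0,-0.66]
    - [0,0,-0.66]
    - [0,0,-0.66]
    - [0,0,-0.66]

```text
time: 1.83
tcp_pos: [400.2, -237.4, 301.0]
tool_rot: [2.637, 1.704, -0.0]
contact_force: [-0.0, -0.4, 0.5]
grip_width: 85.3
grip_force: 0.0
```

```bash
python3 -c "
from h import *
plan([547,40,300],15)"
```

```text
tcp [ 400.2 -237.4  301. ] yaw_y -24.27 tilt [ 9.0e-04 -1.4e-03 -1.0e+00] q6 -0.37 F [-0.  -0.4  0.5] w 85.3 t 1.83 
 offset [1.044  0.0662 0.0023] twist [ 0.001   0.0013 -0.6545] rows 7.5
```

jog_arm:
  offset:
    - [0.98,0.066,0.0]
    - [0.98,0.066,0.0]
    - [0.98,0.066,0.0]
    - [0.98,0.066,0.0]
    - [0.98,0.066,0.0]
    - [0.98,0.066,0.0]
    - [0.98,0.066,0.0]
    - [0.98,0.066,0.0]
    - [0.98,0.066,0.0]
    - [0.98,0.066,0.0]
    - [0.98,0.066,0.0]
    - [0.98,0.066,0.0]
  twist:
    - [0,0,-0.654]
    - [0,0,-0.654]
    - [0,0,-0.654]
    - [0,0,-0.654]
    - [0,0,-0.654]
    - [0,0,-0.654]
    - [0,0,-0.654]
    - [0,0,-0.654]
    - [0,0,-0.654]
    - [0,0,-0.654]
    - [0,0,-0.654]
    - [0,0,-0.654]

```text
time: 2.83
tcp_pos: [538.9, 19.4, 300.2]
tool_rot: [1.921, 2.486, -0.001]
contact_force: [0.3, 0.5, 0.1]
grip_width: 85.4
grip_force: 0.0
```

Run:
```python
from h import *
np.set_printoptions(precision=2,suppress=True)
c=capture("wrist");save(c,"w1");np.save("w1.npy",c,allow_pickle=True)
print(c["xyz"],c["attitude"])
for t in ["rotator","shaft_root","sleeve"]:
    print(t,[(np.round(r["location"],1).tolist(),round(r["score"],2)) for r in pinpoint("wrist",t)[:2]])
P=cloud(c).reshape(-1,3);x,y,z=P.T
for nm,m in [("box",(abs(z-138)<3)&(y>60)),("shaft",(z>90)&(z<125)&(y<60)),("sleeve",(z>115.5)&(z<122)&(y<66))]:
    q=P[m];
    if len(q)>9:
        r=cv2.minAreaRect(q[:,:2].astype(np.float32));print(nm,len(q),np.round(r[0],1),np.round(r[1],1),round(r[2],1),np.median(q[:,2]))
plan([547,40,300],15)
```

```text
[518.66  97.6  444.33] [-0.32 -0.04  0.25]
rotator [([517.5, 154.0, -5.5], 0.74)]
shaft_root [([540.2, 74.4, 104.5], 0.57)]
sleeve [([548.2, 37.6, 105.6], 0.59)]
box 18133 [524.8 130.7] [138.9 121.1] 14.6 139.39970686689622
shaft 1287 [550.9  32. ] [29.9 61.4] 14.6 119.38797870671362
sleeve 1002 [546.   43.4] [38.4 75.6] 32.1 119.67462507233938
 tcp [539.1  20.3 300.4] yaw_y 14.7 tilt [ 0. -0. -1.] q6 -0.44 F [ 0.8  1.2 -0.3] w 85.4 t 3.03 
 offset [0.06 0.04 0.  ] twist [ 0.    0.   -0.01] rows 0.5
```

View pics/w1.png

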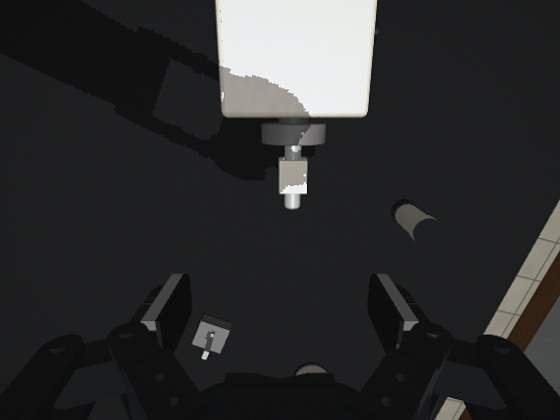

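The wrist view shows the sleeve at rows 157–193, cols 279–307, and the shaft tip at row 208. A bare stub next to the wheel at rows 145–157 shows no groove yet. I'll project into shaft coordinates.

Run:
```python
from h import *
np.set_printoptions(precision=1,suppress=True)
a=np.radians(14.6);d=np.array([np.sin(a),-np.cos(a)]);e=np.array([np.cos(a),np.sin(a)])
o=np.array([538.5,73.5])
for n in ["w1","top","scene"]:
    P=cloud(np.load(n+".npy",allow_pickle=True).item()).reshape(-1,3);P=P[np.isfinite(P[:,0])]
    s=(P[:,:2]-o)@d;t=(P[:,:2]-o)@e;z=P[:,2]
    b=(abs(z-138.5)<2.5)&(s<-15)&(s>-180)
    print(n,"box t",np.percentile(t[b],[.5,99.5]),"s",np.percentile(s[b],[.5,99.5]))
    for lo in range(-10,110,6):
        m=(s>lo)&(s<lo+6)&(abs(t)<30)&(z>90)&(z<145)
        if m.sum()>3: print(lo,m.sum(),"t",np.percentile(t[m],[3,97]),"z",np.percentile(z[m],[50,95]))
```

```text
w1 box t [-66.6  68.9] s [-118.6  -17.1]
-10 387 t [-27.9  28.5] z [137.3 140.7]
-4 329 t [-27.6  26.9] z [137.  140.3]
2 59 t [-7.  10.1] z [113.7 116. ]
8 96 t [-7.  10.2] z [113.7 115.7]
14 164 t [-12.5  15. ] z [114.9 120.3]
20 156 t [-12.7  15.3] z [119.7 120.9]
26 170 t [-13.3  16.1] z [119.7 120.6]
32 161 t [-12.6  15.3] z [119.7 121.1]
38 148 t [-13.4  15. ] z [119.7 120.8]
44 151 t [-12.9  15.5] z [119.9 121. ]
50 126 t [-12.6  14.7] z [119.7 120.9]
56 73 t [-6.7 10. ] z [114.  115.8]
62 81 t [-6.7 10.3] z [113.8 115.7]
68 62 t [-6.6  9.2] z [113.8 115.3]
top box t [-66.3  68.9] s [-142.5  -17.1]
-10 57 t [-28.3  28.6] z [134.5 140.7]
-4 58 t [-27.1  27.3] z [131.6 140.4]
2 14 t [-5.5  8.3] z [112.9 115.1]
8 17 t [-6.7  9.5] z [113.3 115.9]
14 19 t [-7.9 11.2] z [115.6 119. ]
20 28 t [-13.1  15.7] z [119.2 121.4]
26 27 t [-12.   14.4] z [118.2 122.7]
32 29 t [-13.2  15.4] z [119.2 121.4]
38 27 t [-12.2  15.2] z [119.5 122.4]
44 28 t [-11.8  15.2] z [118.7 121.9]
50 23 t [-12.4  14.8] z [118.8 122.2]
56 16 t [-6.2  9.7] z [112.2 115.3]
62 15 t [-6.4  9.7] z [112.3 116.3]
68 14 t [-6.3  9.6] z [111.5 115.9]
scene box t [-496.6   69.6] s [-140.9  -18.4]
-10 51 t [-10.5  29.4] z [135.3 139.3]
-4 75 t [-17.4  29.1] z [131.  138.5]
2 57 t [-25.7  27.1] z [111.3 130.7]
8 19 t [-1.1  9.1] z [111.8 114.3]
14 23 t [-6.3 14.1] z [111.5 118.3]
20 57 t [-12.   17.5] z [115.8 119.6]
26 54 t [-13.4  17.3] z [115.6 119.3]
32 53 t [-10.6  18.3] z [113.5 119.2]
38 52 t [-12.7  16.8] z [117.  119.3]
44 51 t [-12.1  17.8] z [115.7 119.8]
50 51 t [-10.7  17.3] z [115.6 120. ]
56 26 t [-1.8 10.5] z [109.6 114.1]
62 27 t [-1.  10.4] z [110.7 114.8]
68 25 t [-3.   9.6] z [110.4 114.1]
```

```bash
python3 -c "
from h import *
plan([548.8,39,92.5],14.6)"
```

```text
tcp [539.1  20.3 300.4] yaw_y 14.7 tilt [ 2.e-04 -0.e+00 -1.e+00] q6 -0.44 F [ 0.8  1.2 -0.3] w 85.4 t 3.03 
 offset [0.052  0.0471 0.6932] twist [0.0002 0.0001 0.0017] rows 5.0
```

jog_arm:
  offset:
    - [0.052,0.047,0.0]
    - [0.052,0.047,0.13]
    - [0.052,0.047,0.27]
    - [0.052,0.047,0.41]
    - [0.052,0.047,0.52]
    - [0.052,0.047,0.61]
    - [0.052,0.047,0.67]
    - [0.052,0.047,0.693]
    - [0.052,0.047,0.693]
    - [0.052,0.047,0.693]
  twist:
    - [0,0,0]
    - [0,0,0]
    - [0,0,0]
    - [0,0,0]
    - [0,0,0]
    - [0,0,0]
    - [0,0,0]
    - [0,0,0]
    - [0,0,0]
    - [0,0,0]

```text
time: 3.87
tcp_pos: [549.5, 39.6, 93.4]
tool_rot: [1.917, 2.488, 0.001]
contact_force: [-0.6, -1.3, 0.4]
grip_width: 85.6
grip_force: 0.0
```

jog_arm:
  offset:
    - [0,0,0]
    - [0,0,0]
    - [0,0,0]
    - [0,0,0]
    - [0,0,0]
    - [0,0,0]
    - [0,0,0]
    - [0,0,0]
    - [0,0,0]
    - [0,0,0]
    - [0,0,0]
    - [0,0,0]
  twist:
    - [0,0,0]
    - [0,0,0]
    - [0,0,0]
    - [0,0,0]
    - [0,0,0]
    - [0,0,0]
    - [0,0,0]
    - [0,0,0]
    - [0,0,0]
    - [0,0,0]
    - [0,0,0]
    - [0,0,0]
  claw: -0.4

```text
time: 4.87
tcp_pos: [549.4, 39.8, 93.2]
tool_rot: [1.917, 2.488, 0.001]
contact_force: [-1.4, 0.2, 5.8]
grip_width: 28.6
grip_force: 59.4
```

```bash
python3 -c "
from h import *
plan([548.8,39,94],14.6)"
```

```text
tcp [549.4  39.8  93.2] yaw_y 14.79 tilt [ 1.e-03 -2.e-04 -1.e+00] q6 -0.41 F [-1.4  0.2  5.8] w 28.6 t 4.87 
 offset [-0.0022 -0.0025 -0.0027] twist [0.0009 0.0004 0.0031] rows 0.0
```

jog_arm:
  offset:
    - [0,0,-0.005]
    - [0,0,-0.005]
    - [-0.01,0,-0.005]
    - [-0.02,0,-0.005]
    - [-0.03,0,-0.005]
    - [-0.03,0,-0.005]
  twist:
    - [0,0,0]
    - [0,0,0]
    - [0,0,0]
    - [0,0,0]
    - [0,0,0]
    - [0,0,0]

```text
time: 5.37
tcp_pos: [551.2, 30.5, 93.7]
tool_rot: [-1.918, -2.488, 0.0]
contact_force: [0.5, -0.1, -0.8]
grip_width: 29.0
grip_force: 59.1
```

jog_arm:
  offset:
    - [-0.03,0,0]
    - [-0.06,0,0]
    - [-0.09,0,0]
    - [-0.12,0,0]
    - [-0.15,0,0]
    - [-0.18,0,0]
    - [-0.21,0,0]
    - [-0.25,0,0]
    - [-0.32,0,0]
    - [-0.4,0,0]
    - [-0.4,0,0]
    - [-0.4,0,0]
  twist:
    - [0,0,0]
    - [0,0,0]
    - [0,0,0]
    - [0,0,0]
    - [0,0,0]
    - [0,0,0]
    - [0,0,0]
    - [0,0,0]
    - [0,0,0]
    - [0,0,0]
    - [0,0,0]
    - [0,0,0]

```text
time: 6.37
tcp_pos: [582.1, -86.4, 94.0]
tool_rot: [1.92, 2.487, 0.0]
contact_force: [0.1, 0.1, -1.4]
grip_width: 28.9
grip_force: 59.2
```

Run:
```python
from h import *
np.set_printoptions(precision=1,suppress=True)
plan([582,-85,14],14.6)
c=capture("wrist");save(c,"w2");np.save("w2.npy",c,allow_pickle=True)
print([(np.round(r["location"],1).tolist(),round(r["score"],2)) for r in pinpoint("wrist","sleeve")[:2]])
P=cloud(c);a=np.radians(14.6);d=np.array([np.sin(a),-np.cos(a)]);e=np.array([np.cos(a),np.sin(a)])
o=np.array([538.5,73.5]);s=(P[...,:2]-o)@d;t=(P[...,:2]-o)@e;z=P[...,2]
for lo in range(-4,90,2):
    m=(s>lo)&(s<lo+2)&(abs(t)<20)&(z>90)&(z<125)
    if m.sum()>3: print(lo,m.sum(),"t",np.percentile(t[m],[3,97]),"z",np.percentile(z[m],[50,90]))
```

```text
tcp [582.1 -86.4  94. ] yaw_y 14.66 tilt [ 0.  0. -1.] q6 -0.61 F [ 0.1  0.1 -1.4] w 28.9 t 6.37 
 offset [0.  0.  0.3] twist [0. 0. 0.] rows 1.9
[([584.7, -87.0, 104.8], 0.95)]
46 46 t [-7.6 10. ] z [110.8 112.9]
48 298 t [-7.1  9.3] z [114.  115.7]
50 324 t [-6.8  9.3] z [114.5 115.9]
52 309 t [-6.9  9.4] z [114.4 115.8]
54 325 t [-6.9  9.4] z [114.3 115.8]
56 296 t [-6.9  9.4] z [114.4 115.9]
58 312 t [-7.   9.6] z [114.2 115.7]
60 296 t [-7.   9.6] z [114.2 115.6]
62 299 t [-7.1  9.6] z [114.3 115.8]
64 279 t [-6.7  9.1] z [114.4 115.7]
66 282 t [-6.8  9.3] z [114.2 115.7]
68 279 t [-6.9  9.4] z [114.4 115.8]
70 273 t [-6.9  9.4] z [114.3 115.7]
72 271 t [-6.4  9. ] z [113.5 115. ]
```

View pics/w2.png

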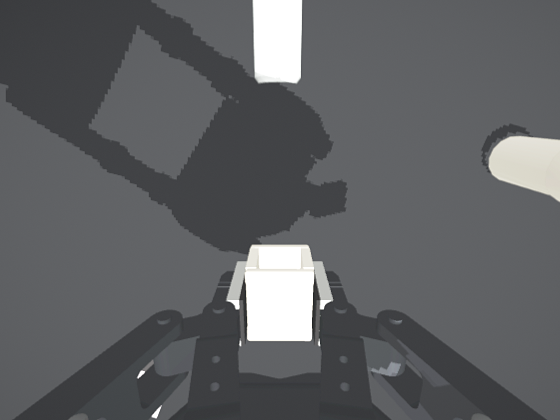

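The sleeve is off the shaft and held squarely between the pads, around (280,295). The shaft tip is at row 80. Now lowering.

jog_arm:
  offset:
    - [-0.05,0,0.08]
    - [-0.07,0,0.17]
    - [-0.07,0,0.23]
    - [-0.07,0,0.26]
    - [-0.07,0,0.275]
    - [-0.07,0,0.283]
    - [-0.07,0,0.287]
    - [-0.07,0,0.29]
    - [-0.07,0,0.29]
  twist:
    - [0,0,0]
    - [0,0,0]
    - [0,0,0]
    - [0,0,0]
    - [0,0,0]
    - [0,0,0]
    - [0,0,0]
    - [0,0,0]
    - [0,0,0]

```text
time: 7.22
tcp_pos: [587.9, -105.3, 8.0]
tool_rot: [1.916, 2.488, 0.001]
contact_force: [0.2, 1.0, -0.1]
grip_width: 29.3
grip_force: 59.2
```

jog_arm:
  offset:
    - [0,0,0.003]
    - [0,0,0.006]
    - [0,0,0.008]
    - [0,0,0.008]
  twist:
    - [0,0,0]
    - [0,0,0]
    - [0,0,0]
    - [0,0,0]

```text
time: 7.55
tcp_pos: [587.4, -105.3, 4.9]
tool_rot: [1.917, 2.488, 0.0]
contact_force: [-0.5, 0.1, 1.8]
grip_width: 28.8
grip_force: 59.2
```

jog_arm:
  offset:
    - [0,0,0.002]
    - [0,0,0.002]
    - [0,0,0.002]
  twist:
    - [0,0,0]
    - [0,0,0]
    - [0,0,0]

```text
time: 7.8
tcp_pos: [587.4, -105.2, 4.8]
tool_rot: [1.917, 2.489, -0.0]
contact_force: [-2.5, 1.6, 7.0]
grip_width: 28.4
grip_force: 59.9
```

Down on the bench. Release and rise.

jog_arm:
  offset:
    - [0,0,-0.001]
    - [0,0,-0.001]
    - [0,0,-0.001]
    - [0,0,-0.001]
    - [0,0,-0.001]
    - [0,0,-0.001]
  twist:
    - [0,0,0]
    - [0,0,0]
    - [0,0,0]
    - [0,0,0]
    - [0,0,0]
    - [0,0,0]
  claw: 0.4

```text
time: 8.3
tcp_pos: [587.1, -105.1, 4.1]
tool_rot: [-1.917, -2.489, 0.0]
contact_force: [0.1, -0.3, 0.1]
grip_width: 60.1
grip_force: 0.0
```

jog_arm:
  offset:
    - [0,0,-0.05]
    - [0,0,-0.12]
    - [0,0,-0.24]
    - [0,0,-0.36]
    - [0,0,-0.48]
    - [0,0,-0.6]
    - [0,0,-0.7]
    - [0,0,-0.75]
    - [0,0,-0.75]
    - [0,0,-0.75]
  twist:
    - [0,0,0]
    - [0,0,0]
    - [0,0,0]
    - [0,0,0]
    - [0,0,0]
    - [0,0,0]
    - [0,0,0]
    - [0,0,0]
    - [0,0,0]
    - [0,0,0]
  claw: 1

```text
time: 9.13
tcp_pos: [587.5, -105.3, 229.7]
tool_rot: [1.916, 2.488, 0.001]
contact_force: [-0.4, 0.6, -0.5]
grip_width: 85.6
grip_force: 0.0
```

Run:
```python
from h import *
np.set_printoptions(precision=1,suppress=True)
plan([515,-215,200],80)
c=capture("wrist");save(c,"w3");np.save("w3.npy",c,allow_pickle=True)
print([(np.round(r["location"],1).tolist(),round(r["score"],2)) for r in pinpoint("wrist","sleeve")[:2]])
P=cloud(c);a=np.radians(14.6);d=np.array([np.sin(a),-np.cos(a)]);e=np.array([np.cos(a),np.sin(a)])
o=np.array([538.5,73.5]);s=(P[...,:2]-o)@d;t=(P[...,:2]-o)@e;z=P[...,2]
for lo in range(-4,90,2):
    m=(s>lo)&(s<lo+2)&(abs(t-1.3)<20)&(z>90)&(z<125)
    m2=m&(abs(t-1.3)<4)
    if m2.sum()>3: print(lo,m.sum(),"t",np.percentile(t[m],[3,97]),"z",np.percentile(z[m2],[50]))
```

```text
tcp [ 587.5 -105.3  229.7] yaw_y 14.78 tilt [ 0. -0. -1.] q6 -0.64 F [-0.4  0.6 -0.5] w 85.6 t 9.13 
 offset [-0.3 -0.3  0.1] twist [ 0.   0.  -1.1] rows 9.1
[([588.3, -109.9, 15.5], 0.68)]
26 28 t [-6.8 10.1] z [114.4]
28 123 t [-6.5  9.7] z [114.9]
30 62 t [-4.2  8.8] z [111.9]
32 48 t [-4.   7.2] z [112.]
34 49 t [-4.   7.2] z [111.9]
36 28 t [-6.3  5.8] z [112.7]
38 74 t [-6.2 10.2] z [115.4]
40 78 t [-7.  10.1] z [115.1]
42 70 t [-6.9  9.4] z [115.3]
44 72 t [-6.9  9.4] z [115.]
46 69 t [-6.3  9.5] z [115.1]
48 74 t [-7.   9.4] z [115.3]
50 64 t [-7.1  9.6] z [115.3]
52 69 t [-7.1  9.6] z [115.2]
54 73 t [-7.   8.9] z [115.1]
56 65 t [-7.1  9.6] z [115.]
58 69 t [-7.1  9.6] z [115.1]
60 65 t [-6.4  9. ] z [115.3]
62 69 t [-7.1  9.7] z [115.3]
64 67 t [-7.2  9.8] z [115.2]
66 66 t [-7.2  9.1] z [115.2]
68 68 t [-7.2  9.8] z [114.8]
70 70 t [-7.2  9.8] z [115.]
72 61 t [-5.9  9.1] z [113.7]
```

View pics/w3.png

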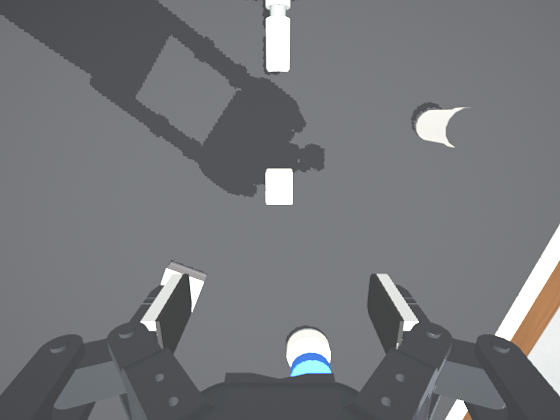

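The sleeve is standing on the bench at (279,187). The groove is exposed at the top of the frame near (278,10). Depth puts it at s 30–38, middle 34, and the tip at 74, which agrees. Next, look at the clip.

```bash
python3 -c "
from h import *
plan([498,-274,200],81)"
```

```text
tcp [ 586.1 -104.8  227. ] yaw_y 14.78 tilt [-0.0032  0.0013 -1.    ] q6 -0.64 F [-0.4  0.3 -0.7] w 84.9 t 9.23 
 offset [-0.4706 -0.4277  0.0902] twist [-0.0012 -0.0033 -1.1037] rows 9.2
```

jog_arm:
  offset:
    - [-0.47,-0.428,0.08]
    - [-0.47,-0.428,0.08]
    - [-0.47,-0.428,0.08]
    - [-0.47,-0.428,0.08]
    - [-0.47,-0.428,0.08]
    - [-0.47,-0.428,0.08]
    - [-0.47,-0.428,0.08]
    - [-0.47,-0.428,0.08]
    - [-0.47,-0.428,0.08]
    - [-0.47,-0.428,0.08]
    - [-0.47,-0.428,0.08]
  twist:
    - [0,0,-1]
    - [0,0,-1]
    - [0,0,-1]
    - [0,0,-1]
    - [0,0,-1]
    - [0,0,-1]
    - [0,0,-1]
    - [0,0,-1]
    - [0,0,-1]
    - [0,0,-1]
    - [0,0,-1]

```text
time: 10.15
tcp_pos: [498.2, -273.6, 203.3]
tool_rot: [-0.42, -3.111, -0.003]
contact_force: [0.3, 0.2, -1.4]
grip_width: 85.5
grip_force: 0.0
```

Run:
```python
from h import *
np.set_printoptions(precision=1,suppress=True)
c=capture("wrist");save(c,"w4");np.save("w4.npy",c,allow_pickle=True)
for t in ["clip","clip_tab","clip_holder"]:print(t,[(np.round(r["location"],1).tolist(),round(r["score"],2)) for r in pinpoint("wrist",t)[:2]])
P=cloud(c).reshape(-1,3);x,y,z=P.T
g=(abs(x-498)<40)&(abs(y+274)<40)
for lo,hi in [(16,24),(24,34),(35,50),(50,57),(57,66)]:
    q=P[g&(z>lo)&(z<hi)]
    if len(q)>9:
        r=cv2.minAreaRect(q[:,:2].astype(np.float32));print(lo,len(q),np.round(r[0],1),np.round(r[1],1),round(r[2],1),np.median(q[:,2]))
plan([498,-274,35],81)
```

```text
clip [([499.5, -274.7, 11.9], 0.64)]
clip_tab [([494.2, -274.2, 49.4], 0.87)]
clip_holder [([492.8, -276.6, 1.7], 0.59)]
16 1779 [ 496.8 -274.7] [50.1 50.3] 81.9 21.33330211306651
24 60 [ 496.5 -274.7] [24.2 12. ] 62.6 28.029211982204686
35 57 [ 493.  -273.8] [15.6  1.9] 77.2 42.4061969140559
50 29 [ 493.1 -273.7] [14.8  0.6] 81.3 53.90039449798945
57 147 [ 496.6 -274.7] [16.   7.8] 82.4 61.2778578016335
 tcp [ 498.8 -274.   204.7] yaw_y 74.72 tilt [-0.  0. -1.] q6 -2.02 F [-1.   0.5  0.8] w 85.2 t 10.35 
 offset [ 0.  -0.   0.6] twist [ 0.  -0.  -0.1] rows 4.1
```

View pics/w4.png

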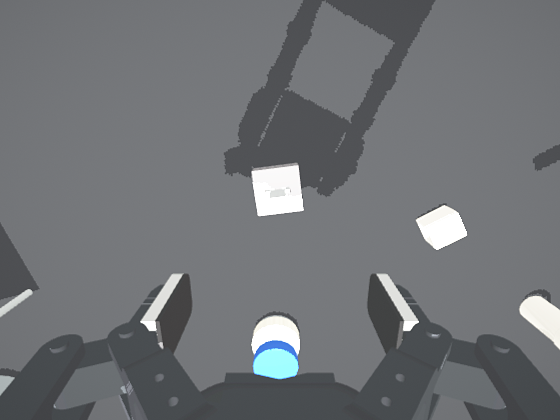

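The clip tab is at (278,194) on the holder at (277,190). Depth gives its centre as (496.6, -274.7) with its y yaw at 82°.

```bash
python3 -c "
from h import *
np.set_printoptions(precision=4,suppress=True)
plan([496.6,-274.7,31],82)"
```

```text
tcp [ 498.8 -274.   204.7] yaw_y 74.72 tilt [-0.0007  0.0005 -1.    ] q6 -2.02 F [-1.   0.5  0.8] w 85.2 t 10.35 
 offset [ 0.0061 -0.0044  0.5789] twist [ 0.0004 -0.0007 -0.1214] rows 4.2
```

jog_arm:
  offset:
    - [0.006,-0.004,0.0]
    - [0.006,-0.004,0.1]
    - [0.006,-0.004,0.23]
    - [0.006,-0.004,0.35]
    - [0.006,-0.004,0.45]
    - [0.006,-0.004,0.52]
    - [0.006,-0.004,0.56]
    - [0.006,-0.004,0.575]
    - [0.006,-0.004,0.575]
    - [0.006,-0.004,0.575]
  twist:
    - [0,0,-0.12]
    - [0,0,-0.12]
    - [0,0,-0.12]
    - [0,0,-0.12]
    - [0,0,-0.12]
    - [0,0,-0.12]
    - [0,0,-0.12]
    - [0,0,-0.12]
    - [0,0,-0.12]
    - [0,0,-0.12]

```text
time: 11.18
tcp_pos: [497.9, -275.7, 34.1]
tool_rot: [0.22, 3.132, -0.002]
contact_force: [-0.1, -0.4, -0.0]
grip_width: 85.1
grip_force: 0.0
```

jog_arm:
  offset:
    - [0,0,0]
    - [0,0,0]
    - [0,0,0]
    - [0,0,0]
    - [0,0,0]
    - [0,0,0]
    - [0,0,0]
    - [0,0,0]
    - [0,0,0]
    - [0,0,0]
    - [0,0,0]
    - [0,0,0]
  twist:
    - [0,0,0]
    - [0,0,0]
    - [0,0,0]
    - [0,0,0]
    - [0,0,0]
    - [0,0,0]
    - [0,0,0]
    - [0,0,0]
    - [0,0,0]
    - [0,0,0]
    - [0,0,0]
    - [0,0,0]
  claw: -0.8

```text
time: 12.18
tcp_pos: [497.1, -275.1, 33.1]
tool_rot: [0.22, 3.133, -0.001]
contact_force: [-1.3, 1.0, 5.0]
grip_width: 14.6
grip_force: 58.6
```

jog_arm:
  offset:
    - [0,0,-0.01]
    - [0,0,-0.03]
    - [0,0,-0.06]
    - [0,0,-0.12]
    - [0,0,-0.22]
    - [0,0,-0.34]
    - [0,0,-0.46]
    - [0,0,-0.56]
    - [0,0,-0.62]
    - [0,0,-0.62]
    - [0,0,-0.62]
  twist:
    - [0,0,0]
    - [0,0,0]
    - [0,0,0]
    - [0,0,0]
    - [0,0,0]
    - [0,0,0]
    - [0,0,0]
    - [0,0,0]
    - [0,0,0]
    - [0,0,0]
    - [0,0,0]

```text
time: 13.1
tcp_pos: [497.2, -275.3, 220.0]
tool_rot: [0.219, 3.132, -0.003]
contact_force: [-0.2, 0.0, -1.0]
grip_width: 14.7
grip_force: 58.5
```

Run:
```python
from h import *
np.set_printoptions(precision=4,suppress=True)
c=capture("wrist");save(c,"w5");np.save("w5.npy",c,allow_pickle=True)
s=get_state();A=rot(s["tool_rot"]);P=cloud(c).reshape(-1,3)
for t in ["clip","clip_tab"]:
  for r in pinpoint("wrist",t)[:1]: print(t,A.T@(np.array(r["location"])-s["tcp_pos"]),r["score"])
Q=(P-s["tcp_pos"])@A  # tool frame
g=(abs(Q[:,0])<30)&(abs(Q[:,1])<14)&(Q[:,2]>-40)&(Q[:,2]<40)
q=Q[g];print(len(q))
for lo in range(-40,40,4):
    m=(q[:,2]>lo)&(q[:,2]<lo+4)
    if m.sum()>5: print(lo,m.sum(),np.percentile(q[m],[3,50,97],axis=0)[:,:2].T.ravel())
plan([548.3,40.9,215],14.6)
```

```text
clip [-2.8554  3.3075 18.7526] 0.88
clip_tab [  0.1238   1.2946 -15.2455] 0.9
3339
-40 290 [ -9.5784   9.8343  10.6701 -13.3962   6.6989  12.7317]
-36 200 [ -8.9166   9.9099  10.7086 -13.4338  -7.8544  12.4388]
-32 770 [ -4.9363   1.0827  10.3774 -11.8719  -0.3674  11.1703]
-28 328 [  2.4624   3.7445  10.507  -12.9886  -0.3623  12.3907]
-24 284 [  2.2934   3.5358  10.4547 -13.1088  -0.5839  12.4598]
-20 283 [  2.5529   4.276   10.5607 -12.9855  -0.3465  12.1796]
-16 236 [  2.5866   3.5141  10.4474 -12.7521  -0.3406  12.4715]
-12 215 [  2.5942   3.4851  10.4621 -13.1805  -0.3311  12.5103]
-8 169 [  2.5859   3.3755  10.0082 -12.2643   0.1792  11.5903]
-4 100 [ 2.5458  3.1092  3.5273 -7.1173 -1.3614  6.3996]
0 44 [ 2.2885  2.8756  3.3842 -7.5865 -0.3157  6.1298]
4 79 [ 1.2076  1.5571  1.974  -7.7818 -0.8537  6.6495]
8 18 [  0.9067   1.4604   1.8468 -13.0143  -6.2096  11.2259]
12 43 [ -0.0533   1.4322   1.9721 -12.9749   8.379   12.1134]
16 166 [ -3.1372   0.0071   1.7863 -12.0769   2.9818  11.3382]
20 113 [ -2.8803   1.3518   1.9729 -12.247   -3.8571  11.0639]
 tcp [ 495.9 -274.1  216.5] yaw_y 81.98 tilt [-0.003   0.0026 -1.    ] q6 -2.15 F [-0.3 -1.3 -0.9] w 14.6 t 13.25 
 offset [-0.0266  1.0641  0.0073] twist [-0.0001 -0.004   1.1231] rows 9.4
```

View pics/w5.png

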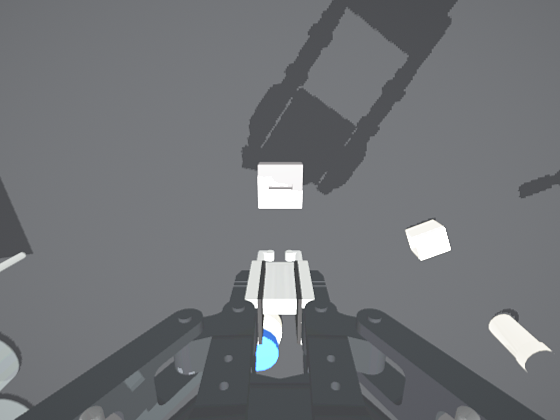

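The clip is held upright in the pads, with its fork at (280,275). The empty holder is at (280,188). The fork is nearly centred in the tool. Now moving over the shaft in two parts.

jog_arm:
  offset:
    - [-0.013,0.55,0]
    - [-0.013,0.55,0]
    - [-0.013,0.55,0]
    - [-0.013,0.55,0]
    - [-0.013,0.55,0]
    - [-0.013,0.55,0]
    - [-0.013,0.55,0]
    - [-0.013,0.55,0]
  twist:
    - [0,0,0.56]
    - [0,0,0.56]
    - [0,0,0.56]
    - [0,0,0.56]
    - [0,0,0.56]
    - [0,0,0.56]
    - [0,0,0.56]
    - [0,0,0.56]

```text
time: 13.92
tcp_pos: [523.3, -113.0, 217.7]
tool_rot: [-1.112, -2.936, 0.001]
contact_force: [-0.1, -0.1, -0.3]
grip_width: 14.8
grip_force: 58.7
```

```bash
cat >> h.py <<'E'
def avg(n=6):
    q=[]
    for _ in range(n): capture("wrist"); q.append(get_state()["tcp_pos"])
    print("std",np.std(q,axis=0)); return np.mean(q,0)
E
python3 -c "
from h import *
np.set_printoptions(precision=4,suppress=True)
print(avg(6));plan([548.6,41.5,190],14.6)"
```

```text
std [0.1071 0.1657 0.2192]
[ 523.5397 -113.1826  218.3844]
 tcp [ 523.7 -112.9  218.6] yaw_y 48.35 tilt [-0.0001  0.     -1.    ] q6 -1.28 F [ 0.5 -0.6 -0.6] w 14.8 t 14.22 
 offset [0.2799 0.4397 0.0954] twist [-0.0001 -0.0001  0.5624] rows 4.7
```

jog_arm:
  offset:
    - [0.28,0.44,0.0]
    - [0.28,0.44,0.0]
    - [0.28,0.44,0.0]
    - [0.28,0.44,0.0]
    - [0.28,0.44,0.0]
    - [0.28,0.44,0.05]
    - [0.28,0.44,0.095]
    - [0.28,0.44,0.095]
    - [0.28,0.44,0.095]
    - [0.28,0.44,0.095]
  twist:
    - [0,0,0.562]
    - [0,0,0.562]
    - [0,0,0.562]
    - [0,0,0.562]
    - [0,0,0.562]
    - [0,0,0.562]
    - [0,0,0.562]
    - [0,0,0.562]
    - [0,0,0.562]
    - [0,0,0.562]

```text
time: 15.05
tcp_pos: [549.1, 41.9, 191.0]
tool_rot: [1.92, 2.486, 0.001]
contact_force: [0.5, 0.4, -0.2]
grip_width: 14.6
grip_force: 58.8
```

Run:
```python
from h import *
np.set_printoptions(precision=2,suppress=True)
T=avg(4);plan([548.6,41.5,155],14.6)
c=capture("wrist");save(c,"w6");np.save("w6.npy",c,allow_pickle=True)
P=cloud(c);a=np.radians(14.6);d=np.array([np.sin(a),-np.cos(a)]);e=np.array([np.cos(a),np.sin(a)])
print(T);o=np.array([538.5,73.5]);s=(P[...,:2]-o)@d;t=(P[...,:2]-o)@e;z=P[...,2]
print("tcp s,t",(T[:2]-o)@d,(T[:2]-o)@e)
for lo in range(0,80,1):
    m=(s>lo)&(s<=lo+1)&(abs(t-1.3)<12)&(z>90)&(z<125); m2=m&(abs(t-1.3)<4)
    if m2.sum()>3: print(lo,m.sum(),"t",np.percentile(t[m],[3,97]),"z",np.percentile(z[m2],[50]))
print("clip")
for lo in range(155,225,4):
    m=(z>lo)&(z<lo+4)&(abs(t-1.3)<13)&(abs(s-33)<12)
    if m.sum()>5: print(lo,m.sum(),"s",np.percentile(s[m],[3,50,97]),"t",np.percentile(t[m],[3,97]))
```

```text
std [0.06 0.06 0.08]
 tcp [549.2  42.1 191.2] yaw_y 14.65 tilt [ 0. -0. -1.] q6 -0.4 F [-0.9 -1.   0.3] w 14.7 t 15.25 
 offset [-0.   -0.    0.12] twist [0. 0. 0.] rows 0.9
[549.28  41.98 191.29]
tcp s,t 33.22435384590173 2.4863400893635523
7 12 t [-2.42  5.19] z [114.86]
8 26 t [-5.9   8.63] z [115.38]
9 35 t [-6.53  9.22] z [115.19]
10 32 t [-7.33  9.3 ] z [115.04]
11 27 t [-6.06 10.1 ] z [115.08]
12 30 t [-6.65  8.7 ] z [115.29]
13 28 t [-6.72  9.49] z [114.9]
14 37 t [-7.3  10.05] z [114.65]
15 30 t [-5.86  9.44] z [115.15]
16 28 t [-7.43  9.48] z [114.92]
17 32 t [-7.42  9.38] z [114.76]
18 25 t [-5.97  9.58] z [114.78]
19 38 t [-7.38 10.1 ] z [115.13]
20 31 t [-6.75  9.43] z [114.98]
21 28 t [-6.8   9.53] z [114.86]
22 28 t [-6.83  8.89] z [115.51]
23 34 t [-7.51  9.4 ] z [115.23]
24 26 t [-6.92  9.63] z [115.19]
25 29 t [-6.82  9.57] z [115.01]
26 32 t [-6.74 10.31] z [114.73]
27 27 t [-6.94  8.8 ] z [114.77]
28 26 t [-6.95  8.04] z [114.67]
29 24 t [-7.   8.9] z [114.97]
31 17 t [-4.11  6.01] z [111.86]
32 17 t [-3.31  7.22] z [112.23]
33 23 t [-4.54  6.68] z [111.93]
34 17 
[... 1059 characters left out ...]
37]
167 210 s [30.31 31.82 35.49] t [-8.85 12.89]
171 48 s [30.3  30.81 33.76] t [-9.7 14. ]
175 30 s [30.17 30.69 31.1 ] t [-9.99 13.77]
179 42 s [30.18 30.73 31.24] t [-4.6   9.59]
183 42 s [30.03 30.56 30.99] t [-4.55  9.95]
187 89 s [28.64 29.18 29.72] t [-4.1   9.77]
191 103 s [23.53 29.12 29.7 ] t [-4.64  9.57]
195 202 s [21.88 28.9  29.69] t [-10.1   13.22]
199 222 s [21.75 28.85 29.74] t [-10.42  13.29]
203 237 s [21.76 28.7  29.66] t [-10.17  13.4 ]
207 256 s [21.84 28.82 29.73] t [-10.4   13.33]
211 283 s [21.78 28.94 30.06] t [-10.34  13.18]
215 396 s [21.83 29.05 35.6 ] t [-10.34  13.39]
219 598 s [21.91 31.78 40.46] t [-9.7  12.67]
223 208 s [21.6  22.41 33.89] t [-10.76  13.79]
```

View pics/w6.png

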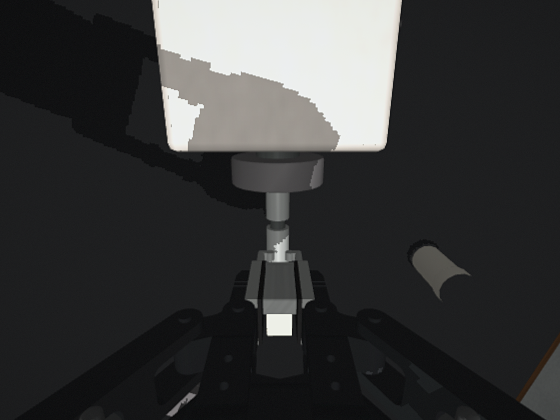

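Clip (fork at (280,258)) hangs over the shaft and the groove shows dark at (278,223). In the same camera frame the fork centre is s=33.2, t=2.5 against the groove at s=34, t=1.3. I'll shift it +0.8 in s and −1.2 in t, then descend to just above contact.

jog_arm:
  offset:
    - [-0.003,-0.004,0.03]
    - [-0.003,-0.004,0.07]
    - [-0.003,-0.004,0.11]
    - [-0.003,-0.004,0.14]
    - [-0.003,-0.004,0.155]
    - [-0.003,-0.004,0.16]
    - [-0.003,-0.004,0.16]
    - [-0.003,-0.004,0.16]
    - [-0.003,-0.004,0.16]
  twist:
    - [0,0,0]
    - [0,0,0]
    - [0,0,0]
    - [0,0,0]
    - [0,0,0]
    - [0,0,0]
    - [0,0,0]
    - [0,0,0]
    - [0,0,0]

```text
time: 16.05
tcp_pos: [548.3, 41.1, 142.9]
tool_rot: [1.919, 2.486, 0.001]
contact_force: [-0.7, -0.7, -0.7]
grip_width: 14.7
grip_force: 58.8
```

jog_arm:
  offset:
    - [0,0,0.004]
    - [0,0,0.008]
    - [0,0,0.012]
    - [0,0,0.012]
    - [0,0,0.012]
  twist:
    - [0,0,0]
    - [0,0,0]
    - [0,0,0]
    - [0,0,0]
    - [0,0,0]

```text
time: 16.47
tcp_pos: [547.6, 41.2, 138.5]
tool_rot: [-1.92, -2.487, 0.0]
contact_force: [-0.7, -0.5, -0.7]
grip_width: 14.4
grip_force: 58.8
```

No contact at 138.5. I'll continue in 1 mm steps.

jog_arm:
  offset:
    - [0,0,0.003]
    - [0,0,0.006]
    - [0,0,0.006]
  twist:
    - [0,0,0]
    - [0,0,0]
    - [0,0,0]

```text
time: 16.72
tcp_pos: [547.6, 41.2, 136.6]
tool_rot: [-1.92, -2.487, 0.0]
contact_force: [0.0, 0.6, -0.5]
grip_width: 14.7
grip_force: 58.8
```

jog_arm:
  offset:
    - [0,0,0.002]
    - [0,0,0.003]
    - [0,0,0.003]
  twist:
    - [0,0,0]
    - [0,0,0]
    - [0,0,0]

```text
time: 16.97
tcp_pos: [547.8, 41.2, 135.9]
tool_rot: [1.92, 2.487, 0.0]
contact_force: [0.5, -0.8, -0.6]
grip_width: 14.4
grip_force: 58.8
```

jog_arm:
  offset:
    - [0,0,0.002]
    - [0,0,0.004]
    - [0,0,0.004]
  twist:
    - [0,0,0]
    - [0,0,0]
    - [0,0,0]

```text
time: 17.22
tcp_pos: [548.1, 41.2, 135.2]
tool_rot: [1.919, 2.486, 0.001]
contact_force: [-0.5, 0.1, 3.4]
grip_width: 14.9
grip_force: 59.3
```

jog_arm:
  offset:
    - [0,0,0.002]
    - [0,0,0.004]
    - [0,0,0.004]
  twist:
    - [0,0,0]
    - [0,0,0]
    - [0,0,0]

```text
time: 17.47
tcp_pos: [548.3, 41.1, 134.9]
tool_rot: [1.919, 2.486, 0.001]
contact_force: [-2.5, -0.4, 7.9]
grip_width: 14.4
grip_force: 59.9
```

Contact came at about 135, which is the core height I expected. Now press.

jog_arm:
  offset:
    - [0,0,0.003]
    - [0,0,0.006]
    - [0,0,0.006]
  twist:
    - [0,0,0]
    - [0,0,0]
    - [0,0,0]

```text
time: 17.72
tcp_pos: [548.8, 40.8, 133.2]
tool_rot: [1.918, 2.485, 0.001]
contact_force: [-0.3, -0.4, 6.6]
grip_width: 14.4
grip_force: 59.6
```

jog_arm:
  offset:
    - [0,0,0.003]
    - [0,0,0.006]
    - [0,0,0.006]
  twist:
    - [0,0,0]
    - [0,0,0]
    - [0,0,0]

```text
time: 17.97
tcp_pos: [548.2, 41.0, 130.6]
tool_rot: [1.919, 2.486, 0.001]
contact_force: [0.1, 0.8, 3.4]
grip_width: 15.0
grip_force: 59.2
```

jog_arm:
  offset:
    - [0,0,0.004]
    - [0,0,0.008]
    - [0,0,0.008]
  twist:
    - [0,0,0]
    - [0,0,0]
    - [0,0,0]

```text
time: 18.22
tcp_pos: [547.2, 41.2, 126.4]
tool_rot: [-1.919, -2.486, 0.001]
contact_force: [2.7, -0.9, -4.2]
grip_width: 14.7
grip_force: 58.5
```

jog_arm:
  offset:
    - [0,0,0.004]
    - [0,0,0.008]
    - [0,0,0.008]
  twist:
    - [0,0,0]
    - [0,0,0]
    - [0,0,0]

```text
time: 18.47
tcp_pos: [547.3, 41.4, 124.1]
tool_rot: [-1.919, -2.486, 0.0]
contact_force: [3.6, 0.6, -5.5]
grip_width: 14.7
grip_force: 58.5
```

jog_arm:
  offset:
    - [0,0,0.002]
    - [0,0,0.004]
    - [0,0,0.004]
  twist:
    - [0,0,0]
    - [0,0,0]
    - [0,0,0]

```text
time: 18.72
tcp_pos: [547.4, 41.3, 123.7]
tool_rot: [-1.919, -2.486, 0.001]
contact_force: [1.7, 0.5, -2.4]
grip_width: 14.4
grip_force: 58.8
```

jog_arm:
  offset:
    - [0,0,0.001]
    - [0,0,0.002]
    - [0,0,0.002]
  twist:
    - [0,0,0]
    - [0,0,0]
    - [0,0,0]

```text
time: 18.97
tcp_pos: [547.7, 41.1, 123.5]
tool_rot: [1.92, 2.487, -0.0]
contact_force: [0.3, -0.0, -0.5]
grip_width: 14.6
grip_force: 59.0
```

jog_arm:
  offset:
    - [0,0,0.002]
    - [0,0,0.004]
    - [0,0,0.004]
  twist:
    - [0,0,0]
    - [0,0,0]
    - [0,0,0]

```text
time: 19.22
tcp_pos: [547.9, 41.1, 123.1]
tool_rot: [1.919, 2.487, -0.0]
contact_force: [-2.5, 0.2, 5.4]
grip_width: 14.4
grip_force: 59.7
```

Seated against the core. Release slightly, then rise.

jog_arm:
  offset:
    - [0,0,-0.002]
    - [0,0,-0.002]
    - [0,0,-0.002]
    - [0,0,-0.002]
    - [0,0,-0.002]
    - [0,0,-0.002]
    - [0,0,-0.002]
  twist:
    - [0,0,0]
    - [0,0,0]
    - [0,0,0]
    - [0,0,0]
    - [0,0,0]
    - [0,0,0]
    - [0,0,0]
  claw: -0.1

```text
time: 19.8
tcp_pos: [547.7, 41.2, 122.6]
tool_rot: [-1.92, -2.487, 0.0]
contact_force: [-0.2, 0.2, 0.8]
grip_width: 38.4
grip_force: 0.0
```

jog_arm:
  offset:
    - [0,0,-0.03]
    - [0,0,-0.08]
    - [0,0,-0.16]
    - [0,0,-0.26]
    - [0,0,-0.36]
    - [0,0,-0.44]
    - [-0.1,0,-0.5]
    - [-0.1,0,-0.5]
    - [-0.1,0,-0.5]
    - [-0.1,0,-0.5]
  twist:
    - [0,0,0]
    - [0,0,0]
    - [0,0,0]
    - [0,0,0]
    - [0,0,0]
    - [0,0,0]
    - [0,0,0]
    - [0,0,0]
    - [0,0,0]
    - [0,0,0]

```text
time: 20.63
tcp_pos: [554.9, 12.4, 272.3]
tool_rot: [-1.92, -2.486, 0.0]
contact_force: [-0.4, -0.4, 0.1]
grip_width: 38.4
grip_force: 0.0
```

Run:
```python
from h import *
np.set_printoptions(precision=2,suppress=True)
c=capture("wrist")
im=cv2.resize(c["color"][80:290,140:420],None,fx=2.5,fy=2.5)
cv2.imwrite("pics/w7.png",im[...,::-1])
for cam in ["wrist","scene"]:
  if cam=="scene": capture(cam)
  for t in ["clip","clip_tab","sleeve","ptfe_vessel","shaft_root"]:print(cam,t,[(np.round(r["location"],1).tolist(),round(r["score"],2)) for r in pinpoint(cam,t)[:1]])
P=cloud(c);a=np.radians(14.6);d=np.array([np.sin(a),-np.cos(a)]);e=np.array([np.cos(a),np.sin(a)])
o=np.array([538.5,73.5]);s=(P[...,:2]-o)@d;t=(P[...,:2]-o)@e;z=P[...,2]
for lo in range(100,160,4):
    m=(z>lo)&(z<lo+4)&(abs(t-1.3)<16)&(abs(s-34)<9)
    if m.sum()>5: print(lo,m.sum(),"s",np.percentile(s[m],[3,50,97]),"t",np.percentile(t[m],[3,97]),z[m].max())
m=(s>40)&(s<90)&(abs(t-1)<4)&(z>110)&(z<120);print("tip",s[m].max())
```

```text
wrist clip [([549.3, 44.8, 101.4], 0.68)]
wrist clip_tab [([549.4, 42.5, 137.5], 0.65)]
wrist sleeve [([590.2, -107.9, 16.2], 0.93)]
wrist ptfe_vessel [([741.4, 0.2, -2.6], 0.65)]
wrist shaft_root [([537.0, 71.4, 105.7], 0.77)]
scene clip [([549.5, 40.9, 106.0], 0.46)]
scene clip_tab [([691.1, -331.0, 1.0], 0.54)]
scene sleeve []
scene ptfe_vessel [([742.6, 4.9, -3.1], 0.86)]
scene shaft_root [([539.2, 73.9, 105.1], 0.63)]
100 16 s [30.82 31.17 32.12] t [-10.47  12.99] 103.80258166908669
108 30 s [25.7  29.27 30.86] t [-9.82 12.29] 111.92424247600212
112 79 s [25.06 27.3  30.95] t [-8.2  11.62] 115.97717831950223
116 48 s [31.44 33.24 35.48] t [-11.39  13.82] 119.90941746098821
120 7 s [29.55 29.59 29.89] t [-6.08  8.31] 123.95434582633351
124 10 s [29.31 29.44 29.51] t [-4.91  7.56] 125.47577379737004
128 17 s [29.3  29.51 29.71] t [-5.8   8.19] 131.3438810491512
132 10 s [29.44 29.56 29.66] t [-5.88  6.42] 135.96046166150768
136 8 s [29.28 29.4  29.73] t [-2.79  8.29] 139.19743360368437
140 17 s [29.21 29.43 30.05] t [-5.57  8.81] 143.03143708161036
144 17 s [29.24 29.49 29.69] t [-5.44  7.78] 147.9870662011702
148 121 s [29.42 32.9  37.52] t [-6.11  8.99] 151.98381285845784
152 60 s [30.11 33.61 36.32] t [-5.75  7.44] 153.73701531205506
tip 73.94592191171616
```

View pics/w7.png

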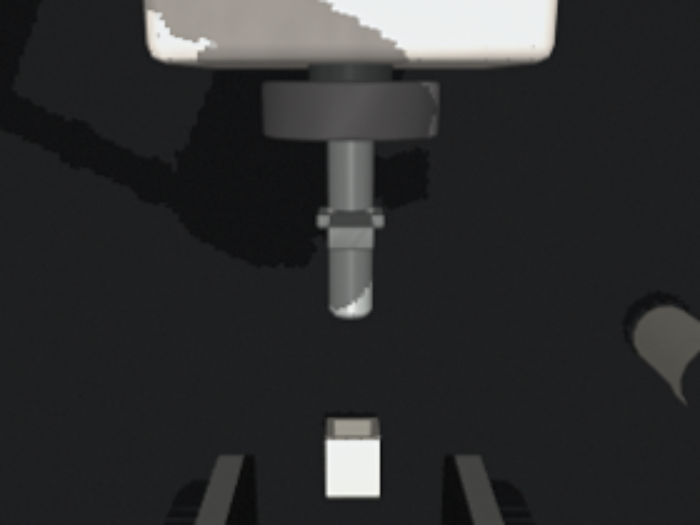

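The clip stands upright in the groove at crop (350,230). Its tab top reads about 151 mm, so its origin is on the shaft axis. The sleeve is on the bench at crop (352,460) and the vessel hasn't moved.

```bash
python3 -c "
from plant import finish_job
print(finish_job())"
```

```text
the job is handed in; nothing more can be done
None
```

The sleeve is off the shaft and standing on the bench, the clip is seated in the groove and released, the vessel hasn't moved and the arm never went near the bottle or jar; handed in at about 21 s, result not reported.

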